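Fit the LED modules to the microscope's light engine

TASK

Make the light engine ready: turn the aperture ring on its beam barrel to the closed stop (black dot), since the modules light up as soon as they make contact, and take the amber dust guard off the bays and hang it astride the parking bar at the back. Then, with the ring still closed, plug every LED module standing on the bench fully home into the bay keyed with its own colour, and only when all are in turn the ring to the click stop with the orange dot. Leave the vials and dropper bottles standing where they are.

Things in the scene. Friction and masses are not known exactly. Their poses are not given: they have to be found in the camera images.
- light_engine: LED light engine fixed on the bench: pale grey housing, mid-grey deck, 190 (x) x 320 (y) mm, deck 52 mm above the bench. Origin: centre of underside; x to the rear, yaw within 0.2 rad. Row at x = -45 mm: bays at y = +36 (violet), -16 (blue), -68 (green), -120 (red), a colour key plate before each, and at +112 the beam barrel with the aperture ring; at the rear the parking bar
- module_violet: LED module with violet top plate, upright block 44 mm tall, 0.12 kg: plug 30 (x) x 38 (y) x 20 mm high, chamfered foot, heavy base; above it the finned head 36 (x) x 44 (y) x 24 mm high. Origin: centre of underside, z up. Grip the head across x, fingertips just above its lower edge. Goes, either way round, into the bay with the violet key plate. May be absent.
- module_blue: LED module with blue top plate, upright block 44 mm tall, 0.12 kg: plug 30 (x) x 38 (y) x 20 mm high, chamfered foot, heavy base; above it the finned head 36 (x) x 44 (y) x 24 mm high. Origin: centre of underside, z up. Grip the head across x, fingertips just above its lower edge. Goes, either way round, into the bay with the blue key plate. May be absent.
- module_green: LED module with green top plate, upright block 44 mm tall, 0.12 kg: plug 30 (x) x 38 (y) x 20 mm high, chamfered foot, heavy base; above it the finned head 36 (x) x 44 (y) x 24 mm high. Origin: centre of underside, z up. Grip the head across x, fingertips just above its lower edge. Goes, either way round, into the bay with the green key plate. May be absent.
- module_red: LED module with red top plate, upright block 44 mm tall, 0.12 kg: plug 30 (x) x 38 (y) x 20 mm high, chamfered foot, heavy base; above it the finned head 36 (x) x 44 (y) x 24 mm high. Origin: centre of underside, z up. Grip the head across x, fingertips just above its lower edge. Goes, either way round, into the bay with the red key plate. May be absent.
- bay_violet (a point): centre of the violet-keyed bay's mouth, at deck height; axes as the light engine. The bay is a straight hole 32.5 (x) x 40.5 (y) mm, 22 mm deep, so a module has about 1.25 mm of play each side; its head comes to rest flush on the deck, with the module's origin 20 mm below this point.
- bay_blue (a point): centre of the blue-keyed bay's mouth, at deck height; axes as the light engine. The bay is a straight hole 32.5 (x) x 40.5 (y) mm, 22 mm deep, so a module has about 1.25 mm of play each side; its head comes to rest flush on the deck, with the module's origin 20 mm below this point.
- bay_green (a point): centre of the green-keyed bay's mouth, at deck height; axes as the light engine. The bay is a straight hole 32.5 (x) x 40.5 (y) mm, 22 mm deep, so a module has about 1.25 mm of play each side; its head comes to rest flush on the deck, with the module's origin 20 mm below this point.
- bay_red (a point): centre of the red-keyed bay's mouth, at deck height; axes as the light engine. The bay is a straight hole 32.5 (x) x 40.5 (y) mm, 22 mm deep, so a module has about 1.25 mm of play each side; its head comes to rest flush on the deck, with the module's origin 20 mm below this point.
- dust_guard: bent amber acrylic guard, 72 (x) x 206 (y) x 48 mm high, 0.11 kg, at first over the row of bays. Skirts slope up from the foot to a narrow upright ridge along y: 26 mm wide outside, 20 mm inside, from 20 to 48 mm height, top 3 mm thick, ends open. Origin: centre of underside, z up. Grip the ridge across x at mid-length, fingertips 24 mm or more above the origin
- guard_ridge (a point): centre of the underside of the dust guard's ridge top, 45 mm above the guard's origin, axes as the guard; this point rests on the bar when the guard hangs on it
- bar_top (a point): middle of the top line of the parking bar: level steel bar 12 mm in diameter along the light engine's y, its top 60 mm above the deck, between two brackets (12 x 10 mm) 130 mm either side of this point, 250 mm clear between them. Axes as the light engine. 110 mm behind the row of bays
- barrel_axis (a point): point on the upright axis of the beam barrel and its ring, at deck height. Barrel: flange 64 mm in diameter and 6 mm high, fixed black tube 41 mm in diameter up to 38 mm above the deck. The ring lies from 9 to 28 mm above the deck; grip it from above across its diameter in any direction.
- aperture_ring (a joint): aperture ring, black knurled collar 56 mm in diameter, 19 mm high; counter-clockwise from above positive, end stops at 0 and 1.2 rad. Click stops: 0 closed (black dot), 0.6 orange dot, 1.2 fully open (white dot). A spring detent, up to about 0.1 N m, draws it into the nearest stop when released
- ring_index (a point): the white index line on the ring's upper outer edge, 28 mm from its axis; at joint value t it points in the light engine's direction (cos, sin)(2.54 + t), towards the front
- specimen_vial_0: specimen vial with a white cap, 27 mm in diameter, 56 mm tall, a bystander standing on the bench; origin at the centre of its underside
- specimen_vial_1: specimen vial with a blue cap, 27 mm in diameter, 56 mm tall, a bystander standing on the bench; origin at the centre of its underside
- dropper_iodine: brown dropper bottle with a black rubber bulb, 33 mm in diameter, 96 mm tall, a bystander standing on the bench; origin at the centre of its underside
- dropper_methylene: blue dropper bottle with a black rubber bulb, 33 mm in diameter, 96 mm tall, a bystander standing on the bench; origin at the centre of its underside

How it is judged:
On the way, in this order (a step that is already met when the one before it is completed fails the run):
1. the aperture ring is at its closed stop and the dust guard hangs released on the parking bar (value of joint aperture_ring below 0.12 rad and z of guard_ridge in the frame of bar_top between -0.005 and 0.005 m and x of guard_ridge in the frame of bar_top between -0.01 and 0.01 m and y of guard_ridge in the frame of bar_top between -0.03 and 0.03 m and angle between dust_guard's own z axis and vertical below 0.35 rad and contact force between the fingers and dust_guard below 0.1 N), for 0.2 s.
2. every module present is fully home in the bay of its colour and released, with the ring still closed and the guard on the bar (all of step 1 and z of module_violet in the frame of bay_violet below -0.0175 m and horizontal distance between module_violet and bay_violet below 0.0035 m and angle between each of module_violet, module_blue, module_green, module_red's own z axis and vertical below 0.06 rad and angle between the x axis of each of module_violet, module_blue, module_green, module_red and the x axis of light_engine, either way round below 0.12 rad and contact force between the fingers and module_violet below 0.1 N and z of module_blue in the frame of bay_blue below -0.0175 m and horizontal distance between module_blue and bay_blue below 0.0035 m and contact force between the fingers and module_blue below 0.1 N and z of module_green in the frame of bay_green below -0.0175 m and horizontal distance between module_green and bay_green below 0.0035 m and contact force between the fingers and module_green below 0.1 N and z of module_red in the frame of bay_red below -0.0175 m and horizontal distance between module_red and bay_red below 0.0035 m and contact force between the fingers and module_red below 0.1 N), for 0.2 s.
3. the aperture ring is turned to the stop with the orange dot (value of joint aperture_ring between 0.48 and 0.72 rad), for 0.2 s.
At the end, for the whole second after the job is handed in: Each module present is upright in its own colour's bay, head within 2.5 mm of the deck, centre within 3.5 mm; the guard hangs on the bar (ridge within 5 mm of its top, 10 mm across, 30 mm along, tilt under 0.35 rad); ring at 0.6 rad within 0.12; all released, at rest (all of step 3 and z of guard_ridge in the frame of bar_top between -0.005 and 0.005 m and x of guard_ridge in the frame of bar_top between -0.01 and 0.01 m and y of guard_ridge in the frame of bar_top between -0.03 and 0.03 m and angle between dust_guard's own z axis and vertical below 0.35 rad and contact force between the fingers and dust_guard below 0.1 N and z of module_violet in the frame of bay_violet below -0.0175 m and horizontal distance between module_violet and bay_violet below 0.0035 m and angle between each of module_violet, module_blue, module_green, module_red's own z axis and vertical below 0.06 rad and angle between the x axis of each of module_violet, module_blue, module_green, module_red and the x axis of light_engine, either way round below 0.12 rad and contact force between the fingers and module_violet below 0.1 N and z of module_blue in the frame of bay_blue below -0.0175 m and horizontal distance between module_blue and bay_blue below 0.0035 m and contact force between the fingers and module_blue below 0.1 N and z of module_green in the frame of bay_green below -0.0175 m and horizontal distance between module_green and bay_green below 0.0035 m and contact force between the fingers and module_green below 0.1 N and z of module_red in the frame of bay_red below -0.0175 m and horizontal distance between module_red and bay_red below 0.0035 m and contact force between the fingers and module_red below 0.1 N and linear speed of each of dust_guard, module_violet, module_blue, module_green, module_red below 0.02 m/s); the robot touches nothing.
It fails at once if a vial or dropper bottle is knocked over or shoved more than 4 cm (angle between any of specimen_vial_0, specimen_vial_1, dropper_iodine, dropper_methylene's own z axis and vertical above 0.6 rad or distance of any of specimen_vial_0, specimen_vial_1, dropper_iodine, dropper_methylene from where it was at the start of the episode above 0.04 m).
Of module_violet, module_blue, module_green, module_red only 3 to 4 are there at a start; the rules pass over those that are not, and their reading is None.
At some moment in a run one of module_violet, module_blue, module_green, module_red may be knocked a few centimetres aside while the robot is not near it.
It also fails if it takes over 208 s, if anything falls off the work surface, if the arm or the gripper's body presses on something with over 40 N, if the wrist force passes 120 N, or if a joint passes its speed limit or range.

ROBOT

A 6-joint arm with a two-finger parallel gripper is mounted at the origin on a cart in front of the work surface, level with it; the furniture and walls round the work are solid. World frame = base frame: x ahead of the robot, y to its left, z up, the work surface at z = 0. Lengths are in m, angles in rad, forces in N, time in s.
With the tool pointing down it reaches from about 0.375 to 0.9 m from the base axis. Payload 3.1 kg.
Tool frame: the origin (TCP) lies at the centre of the arm's flange, where the gripper is bolted on; the fingertips stand 182 mm ahead of it and the grasp point (between the pads) lies 164 mm ahead of it; z points along the fingers, y is the line along which they close (so a half turn about z gives the same grasp; the last joint's range is limited). The gripper opens to 87 mm and grips with 3 to 60 N. Pads are 19 mm wide; open, the fingers measure 117 mm over their backs; the gripper's body (75 mm by 190 mm) begins 51 mm behind the grasp point.
Start: joints at [1.113, 0.527, 1.433, -0, 1.181, -0.178], TCP at [0.173, 0.601, 0.405] pointing down, gripper open.
Joint ranges: [-3.08, 3.08], [-0.75, 2.2], [0.22, 2.44], [-1.43, 4.57], [0, 2.65], [-2.85, 2.85]. Speed limits (rad/s): [2.79, 2.79, 3.14, 3.14, 3.14, 3.14].

INTERFACE

Orientations are given as a unit quaternion [x, y, z, w].
In Python, from rig import * gives the robot as it stands.
- The arm moves only by the tool move_arm, never from a script. Its argument "commands" is a list that holds one entry, the list of rows, each a list of 6 numbers: the shift along the tool's x, y, z in units of 40 mm (1.0 is 40 mm), then the turn, a rotation vector about the tool's x, y, z in rad. A call has 1 to 12 rows; each row is the pose to reach, as a shift and turn from the pose commanded when the call began, along the tool's axes at that moment; what a row does not reach only later rows make up. A row lasts 1/8 s, in which the tool goes at most 62.5 mm and 10.7 degrees, less where a joint would pass 70% of its speed; a pose out of reach is approached as far as the arm can. A call with a gripper value outside its range is refused whole. "claw" is the closure, from -1 (fully open) to 1 (shut), so that 0 is half open, set as the call begins (left out, the last holds). The fingers move at their own pace and stop on an object; "squeeze" is the grip in N (left out, the last holds). Time passes only in rows, so rows that repeat a pose let the fingers close. It gives the time, the measured TCP pose, the force, the opening and the grip force at its end, in the units of the state.
- get_obs(): the state, without advancing time (a new reading comes with each control period).
- camera(name): name is "scene" or "top"; returns a dict with "pixels" (480x640x3 uint8, blue, green, red), "range_z" (480x640 float32, m along the optical axis (not along the pixel's ray), 0 where there is no reading), "camera_matrix" (3x3 intrinsics, pixels), "D" ([k1, k2, p1, p2, k3] as OpenCV has them; the pictures are not rectified), "extrinsics" (4x4, takes a point from world to camera coordinates). Camera axes: x right, y up, looking along -z (the intrinsics and any distortion apply to the point x, -y, -z); pixel columns grow to the right and rows downward; lengths in m; the calibration is good to about 2 mm. A picture is of the moment at which its call begins.
- hand_in(): hands the job in; it is judged then, once.
The state is a dict: "time": time; "q": joint angles; "joint_velocities": joint speeds; "joint_torque": joint torques, N m; "position": TCP position; "tool_rot": TCP orientation; "ft_force": force on the tool from outside, world axes, zero at the start; "moment": the same for the moment, N m; "grip_width": finger opening in m; "grip_force": force on a finger pad.
Only numpy, scipy, OpenCV 4.12 (cv2) and the standard library are available. Lean on these libraries where they do the work, as an engineer would, in place of code of your own. Each camera call takes 0.05 s, during which the arm holds its last target. There are 200 camera calls.

## Working session

There is one attempt and no reset: what is moved stays moved. The work goes in short steps, Python scripts to look and compute and a tool call to move; the robot and the scene stay as the last step left them, time stands still between calls to the robot, and variables do not carry over. Pictures are saved under pics/ and viewed, at most 14 in all, crops included, and the job is handed in when it is done.

Besides the shell and the picture viewer there is one more tool, called in YAML: its name, and indented under it one key for each argument. move_arm: Moves the arm, as the interface text tells. Its arguments: {"type":"object","properties":{"commands":{"type":"array","items":{"type":"array","items":{"type":"array","items":{"type":"number"}}}},"claw":{"type":"number"},"squeeze":{"type":"number"}},"required":["commands"]}

```bash
ls; mkdir -p pics; cat > h.py <<'E'
import numpy as np,cv2
from rig import *
def cloud(c):
    K=np.array(c["camera_matrix"]);D=np.array(c["D"]);T=np.array(c["extrinsics"])
    v,u=np.mgrid[0:480,0:640]
    p=cv2.undistortPoints(np.stack([u,v],-1).reshape(-1,1,2).astype(np.float64),K,D).reshape(480,640,2)
    z=c["range_z"].astype(float)
    P=np.stack([p[...,0]*z,-p[...,1]*z,-z],-1)
    W=(P-T[:3,3])@T[:3,:3]
    W[z<=0]=np.nan
    return W
def proj(c,X):
    K=np.array(c["camera_matrix"]);D=np.array(c["D"]);T=np.array(c["extrinsics"])
    P=np.atleast_2d(X)@T[:3,:3].T+T[:3,3]
    P=P*[1,-1,-1]
    return cv2.projectPoints(P,np.zeros(3),np.zeros(3),K,D)[0].reshape(-1,2)
E
python3 - <<'E'
from h import *
o=get_obs();print(o)
for n in["scene","top"]:
    c=camera(n);cv2.imwrite(f"pics/{n}0.png",c["pixels"]);np.savez(f"{n}0.npz",**c)
    print(n,np.linalg.inv(c["extrinsics"])[:3,3],c["D"])
E
```

```text
pics
{'time': 0.0, 'q': array([ 1.11250544e+00,  5.28439067e-01,  1.43392218e+00, -3.13494436e-05,
        1.18139287e+00, -1.78494804e-01]), 'joint_velocities': array([-0.00148531,  0.00114446, -0.00156298, -0.00168562,  0.00032912,
       -0.00146955]), 'joint_torque': array([-6.87588963e-04, -4.40051007e+01, -1.76589417e+01,  6.33712811e-02,
        5.82104770e-02, -1.60516965e-04]), 'position': array([0.17241206, 0.60037899, 0.40378154]), 'tool_rot': array([ 1.39436163e-01,  9.90230472e-01, -1.03095292e-03, -3.24547120e-04]), 'ft_force': array([-0.45626654, -0.25840496,  0.55547108]), 'moment': array([-0.03430911, -0.00918357,  0.01431064]), 'grip_force': 0.0, 'grip_width': 0.08696736766814833}
scene [-0.08403259 -0.71130872  0.84715054] [-0.0299856  0.         0.         0.         0.       ]
top [0.4264013  0.0712956  1.20031985] [-0.1248097  0.         0.         0.         0.       ]
```

View pics/top0.png

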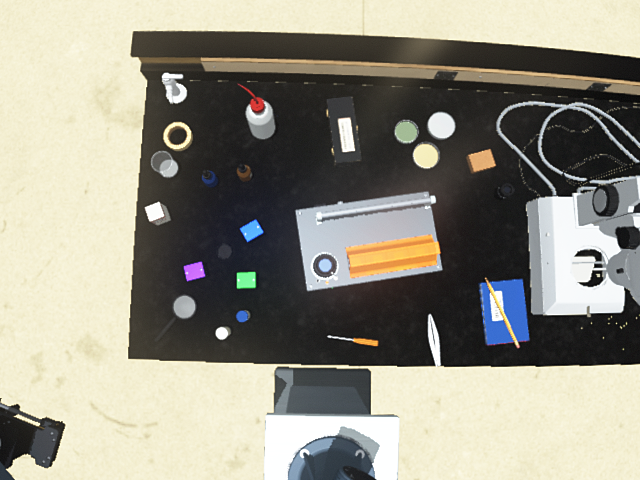

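View pics/scene0.png

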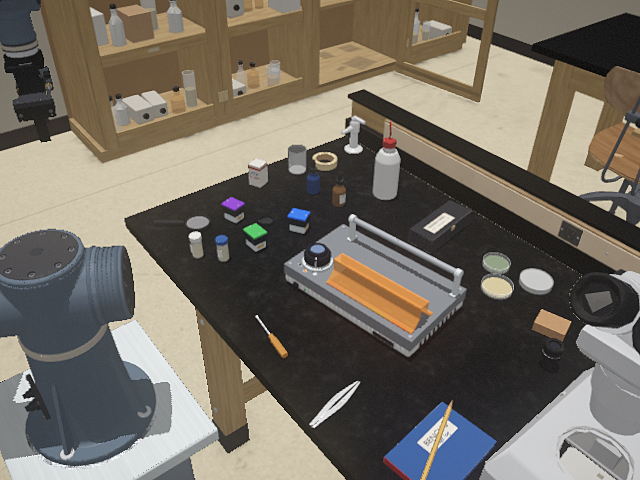

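The top view shows violet (194,271), blue (251,231) and green (246,280) modules, with no red. The guard ridge is at about (395,255), the barrel at (324,265), and the bar runs from (318,216) to (433,200). Vials are at (222,333) and (243,316), droppers at (208,178) and (244,172).

```bash
cat >> h.py <<'E'
def segs(c,W):
    """modules: top-plate by colour -> centre, yaw (of short axis), size"""
    hsv=cv2.cvtColor(c["pixels"],cv2.COLOR_BGR2HSV);r={}
    for n,(a,b) in dict(violet=(130,155),blue=(98,115),green=(50,75),red=(0,4)).items():
        for zlo,zhi in((.036,.053),(.065,.085)):
            m=(hsv[...,0]>=a)&(hsv[...,0]<=b)&(hsv[...,1]>120)&(hsv[...,2]>90)&(W[...,2]>zlo)&(W[...,2]<zhi)&(W[...,0]<.9)&(W[...,0]>.2)
            k,l,s,_=cv2.connectedComponentsWithStats(m.astype(np.uint8))
            for i in range(1,k):
                if s[i,4]<60: continue
                q=W[l==i]
                R=cv2.minAreaRect((q[:,:2]*1000).astype(np.float32))
                print(n,"px",s[i,4],"mean",q.mean(0).round(4),"rect",np.round(R[0],1),np.round(R[1],1),round(R[2],1))
E
python3 - <<'E'
from h import *
for n in["top","scene"]:
    c=dict(np.load(f"{n}0.npz"));W=cloud(c);print(n);segs(c,W)
    z=W[...,2];hsv=cv2.cvtColor(c["pixels"],cv2.COLOR_BGR2HSV)
    reg=(W[...,0]>.3)&(W[...,0]<.8)&(W[...,1]>-.3)&(W[...,1]<.2)
    def st(t,m):
        q=W[m];R=cv2.minAreaRect((q[:,:2]*1000).astype(np.float32));print(t,len(q),q.mean(0).round(4),np.median(z[m]).round(4),np.round(R[0],1),np.round(R[1],1),round(R[2],2))
    st("eng>40mm",reg&(z>.042)&(z<.14))
    st("deck",reg&(abs(z-.052)<.006))
    am=reg&(hsv[...,0]>8)&(hsv[...,0]<24)&(hsv[...,1]>140)&(z>.05)
    st("guard",am);print(np.percentile(z[am],[1,50,90,99]))
    st("ridge",am&(z>.0935))
    st("bar",reg&(z>.104)&(hsv[...,1]<90)&(W[...,0]>.5))
    st("barrel",reg&(z>.083)&(z<.096)&(~am)&(W[...,1]>.0)&(W[...,0]<.56))
    d=W[(z>.03)&(z<.12)&(W[...,1]>.15)&(W[...,0]>.1)&(W[...,0]<.9)]
E
```

```text
top
violet px 286 mean [0.4837 0.3317 0.0432] rect [483.9 332.2] [36.2 45.2] 16.0
blue px 280 mean [0.5837 0.2014 0.0429] rect [583.9 201.3] [36.4 44.3] 33.1
green px 281 mean [0.467  0.2095 0.0431] rect [466.9 209.5] [35.2 42.9] 1.4
eng>40mm 11079 [ 0.5646 -0.0673  0.0622] 0.0528 [625.7   1.2] [331.2 449.7] 9.86
deck 7619 [ 0.5717 -0.0616  0.0516] 0.0516 [556.8 -12.2] [190.8 446.9] 9.86
guard 2587 [ 0.5283 -0.1267  0.0768] 0.0683 [ 530.5 -132. ] [ 70.7 216.8] 10.22
[0.05102946 0.06826931 0.10093227 0.10337275]
ridge 1045 [ 0.5307 -0.126   0.0994] 0.0995 [ 530.9 -126.4] [ 26.4 205.9] 10.13
bar 645 [ 0.6331 -0.0818  0.1101] 0.1101 [633.8 -82.1] [ 18.2 269.8] 9.67
barrel 263 [0.5033 0.0291 0.0877] 0.0876 [501.1  30.8] [42.  47.3] 74.76
scene
violet px 168 mean [0.4848 0.3292 0.0428] rect [485.4 332.1] [36.7 49.2] 17.2
blue px 206 mean [0.5841 0.1992 0.0442] rect [586.2 200.9] [41.7 46.6] 37.4
green px 210 mean [0.468  0.2076 0.0442] rect [469.9 210.1] [48.6 38. ] 90.0
eng>40mm 11624 [ 0.5604 -0.0916  0.0667] 0.0548 [608.7  11.9] [338.7 478.1] 14.75
deck 6415 [ 0.5751 -0.0857  0.0528] 0.0529 [552.3  -2.9] [221.  478.4] 14.87
guard 3498 [ 0.521  -0.1364  0.0789] 0.0764 [527.  -99.2] [ 73. 264.] 10.23
[0.05248763 0.07644697 0.10104829 0.10306054]
ridge 1170 [ 0.5313 -0.1328  0.0998] 0.1002 [ 533.1 -126.2] [ 31.2 208.7] 10.43
bar 755 [ 0.6354 -0.0889  0.1105] 0.1109 [635.4 -81. ] [ 18.7 271.6] 9.59
barrel 257 [0.5044 0.0263 0.0885] 0.0888 [505.6  25.9] [44.  43.2] 32.87
```

```bash
python3 - <<'E'
from h import *
c=dict(np.load("top0.npz"));W=cloud(c);z=W[...,2]
reg=(W[...,0]>.42)&(W[...,0]<.72)&(W[...,1]>-.3)&(W[...,1]<.12)&(z>.042)
k,l,s,_=cv2.connectedComponentsWithStats(reg.astype(np.uint8));i=1+np.argmax(s[1:,4]);reg=l==i
# deck silhouette at its plane z=.052 : drop raised
q=W[reg&(z<.058)];R=cv2.minAreaRect((q[:,:2]*1000).astype(np.float32));print("deck",R)
for lo,hi in((.083,.097),(.074,.084)):
    m=reg&(z>lo)&(z<hi)&(W[...,1]>-.02)&(W[...,0]<.56);q=W[m];print("barrel",len(q),np.median(q,0),cv2.minEnclosingCircle((q[:,:2]*1000).astype(np.float32)))
m=reg&(z>.104)&(W[...,0]>.57);q=W[m];t=np.polyfit(q[:,1],q[:,0],1);print("bar slope",t,q[:,1].min(),q[:,1].max())
im=c["pixels"][235:300,290:360];a=cv2.resize(im,None,fx=7,fy=7,interpolation=cv2.INTER_CUBIC)
d=dict(np.load("scene0.npz"));b=cv2.resize(d["pixels"][230:290,285:355],None,fx=7,fy=7,interpolation=cv2.INTER_CUBIC)
b=cv2.resize(b,(a.shape[1]*3//4,a.shape[0]*3//4));a=cv2.resize(a,(b.shape[1],b.shape[0]))
cv2.imwrite("pics/ring0.png",np.hstack([a,b]))
E
```

```text
deck ((567.545166015625, -74.16970825195312), (190.79544067382812, 321.0404052734375), 9.856912612915039)
barrel 263 [0.50380317 0.02874555 0.08758075] ((502.9078369140625, 30.08050537109375), 25.687969207763672)
barrel 209 [0.50237415 0.03051624 0.08000361] ((503.3948974609375, 28.9883975982666), 28.09868049621582)
bar slope [-0.16558102  0.61954917] -0.21631464019785854 0.05200454453635246
```

View pics/ring0.png

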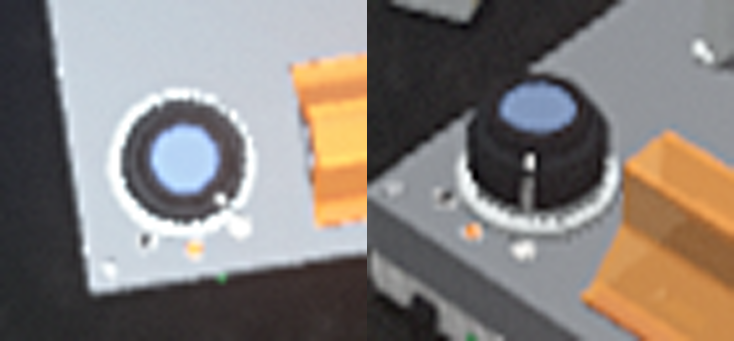

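The ring's index points at the white dot, so it is fully open and needs −1.2 rad. The deck outline gives an engine origin of (0.5675,−0.0742) at yaw 0.171. The barrel predicted from that (504,28.5) matches the measured (503,29).

```bash
cat >> h.py <<'E'
from scipy.spatial.transform import Rotation as Ro
O=np.array([.5675,-.0742]);YAW=.171
def eng(x,y): return O+np.array([[np.cos(YAW),-np.sin(YAW)],[np.sin(YAW),np.cos(YAW)]])@[x,y]
def go(xy,z,ang):
    """tool-axis shift (units) and turn rotvec to TCP xy,z with tool y at world angle ang, pointing down"""
    o=get_obs();R=Ro.from_quat(o["tool_rot"])
    G=Ro.from_matrix(np.array([[-np.sin(ang),np.cos(ang),0],[np.cos(ang),np.sin(ang),0],[0,0,-1.]]).T)
    Y=G.as_matrix()
    if np.linalg.det(Y)<0 or True:
        y=np.array([np.cos(ang),np.sin(ang),0]);zz=np.array([0,0,-1.]);x=np.cross(y,zz);G=Ro.from_matrix(np.stack([x,y,zz],1))
    d=np.r_[xy,z]-o["position"]
    print("shift",(R.inv().apply(d)/.04).round(3),"turn",(R.inv()*G).as_rotvec().round(4),"mm",round(1000*np.linalg.norm(d)),"t",o["time"],"q",o["q"].round(2),"F",o["ft_force"].round(1),"w",round(o["grip_width"],4),o["grip_force"])
E
python3 - <<'E'
from h import *
print(eng(-45e-3,.112));go([.5037,.0287],.33,.77);go([.5037,.0287],.245,.77)
E
```

```text
[0.50409752 0.02850894]
shift [-11.907 -11.447   1.865] turn [-2.00e-03  2.00e-04  5.21e-01] mm 665 t 0.1 q [ 1.11  0.53  1.43 -0.    1.18 -0.18] F [-0.3 -0.2 -0.2] w 0.087 0.0
shift [-11.908 -11.443   3.99 ] turn [-2.00e-03  2.00e-04  5.21e-01] mm 680 t 0.1 q [ 1.11  0.53  1.43 -0.    1.18 -0.18] F [-0.3 -0.2 -0.2] w 0.087 0.0
```

move_arm:
  commands:
    - [[-11.907,-11.447,1.865,0,0,0.521],[-11.907,-11.447,1.865,0,0,0.521],[-11.907,-11.447,1.865,0,0,0.521],[-11.907,-11.447,1.865,0,0,0.521],[-11.907,-11.447,1.865,0,0,0.521],[-11.907,-11.447,1.865,0,0,0.521],[-11.907,-11.447,1.865,0,0,0.521],[-11.907,-11.447,1.865,0,0,0.521],[-11.907,-11.447,1.865,0,0,0.521],[-11.907,-11.447,1.865,0,0,0.521],[-11.907,-11.447,1.865,0,0,0.521],[-11.907,-11.447,1.865,0,0,0.521]]
  claw: -1

```text
time: 1.6
position: [0.5055, 0.0265, 0.3296]
tool_rot: [0.392, 0.92, 0.0, 0.001]
ft_force: [0.0, 0.3, -0.0]
grip_width: 0.0871
grip_force: 0.0
```

```bash
python3 - <<'E'
from h import *
go([.5037,.0287],.245,.77)
E
```

```text
shift [0.073 0.006 2.116] turn [ 0.0004  0.001  -0.0045] mm 85 t 1.6 q [-0.17  0.48  1.8  -0.    0.86 -0.93] F [ 0.   0.3 -0. ] w 0.0871 0.0
```

move_arm:
  commands:
    - [[0.07,0,1.0,0,0,0],[0.07,0,2.1,0,0,0],[0.07,0,2.1,0,0,0],[0.07,0,2.1,0,0,0]]

```text
time: 2.1
position: [0.502, 0.0317, 0.247]
tool_rot: [0.389, 0.921, 0.0, 0.0]
ft_force: [0.5, -0.3, 0.1]
grip_width: 0.087
grip_force: 0.0
```

move_arm:
  commands:
    - [[0,0,0,0,0,0],[0,0,0,0,0,0],[0,0,0,0,0,0],[0,0,0,0,0,0],[0,0,0,0,0,0],[0,0,0,0,0,0]]
  claw: 1
  squeeze: 25

```text
time: 2.85
position: [0.5021, 0.0311, 0.2465]
tool_rot: [0.39, 0.921, 0.0, 0.0]
ft_force: [-0.2, 1.5, 5.1]
grip_width: 0.0555
grip_force: 25.0
```

move_arm:
  commands:
    - [[-0.07,0,0,0,0,0],[-0.07,0,0,0,0,0],[-0.07,0,0,0,0,0],[-0.07,0,0,0,0,0]]
  claw: 0.1

```text
time: 3.35
position: [0.5028, 0.0305, 0.2465]
tool_rot: [0.39, 0.921, 0.001, -0.002]
ft_force: [-1.4, 8.5, 8.8]
grip_width: 0.0553
grip_force: 25.0
```

move_arm:
  commands:
    - [[0,0,0,0,0,0],[0,0,0,0,0,0],[0,0,0,0,0,0],[0,0,0,0,0,0]]
  claw: 1
  squeeze: 30

```text
time: 3.85
position: [0.5028, 0.0305, 0.2465]
tool_rot: [0.39, 0.921, 0.001, -0.002]
ft_force: [-2.2, 7.8, 8.8]
grip_width: 0.0551
grip_force: 30.0
```

move_arm:
  commands:
    - [[0,0,0,0,0,0.15],[0,0,0,0,0,0.3],[0,0,0,0,0,0.45],[0,0,0,0,0,0.6],[0,0,0,0,0,0.75],[0,0,0,0,0,0.9],[0,0,0,0,0,1.05],[0,0,0,0,0,1.2],[0,0,0,0,0,1.2],[0,0,0,0,0,1.2],[0,0,0,0,0,1.2]]

```text
time: 5.22
position: [0.5044, 0.0308, 0.2465]
tool_rot: [0.842, 0.539, 0.002, -0.001]
ft_force: [2.4, 11.2, 4.2]
grip_width: 0.0554
grip_force: 30.0
```

```bash
python3 - <<'E'
from h import *
o=get_obs();print(o["moment"],o["ft_force"],o["q"],o["grip_width"],o["grip_force"])
E
```

```text
[ 1.85569793 -0.32995615  0.00657203] [ 2.40507182 11.16644154  4.2196345 ] [-0.16143379  0.62748696  1.86084461  0.00611751  0.65141279  0.26568583] 0.055393667869962866 30.001444816589355
```

move_arm:
  commands:
    - [[0,0,0,0,0,0],[0,0,0,0,0,0],[0,0,0,0,0,0],[0,0,-1.2,0,0,0],[0,0,-2.5,0,0,0],[0,0,-2.5,0,0,0]]
  claw: -1

```text
time: 5.98
position: [0.5051, 0.0287, 0.3496]
tool_rot: [0.842, 0.54, 0.003, 0.003]
ft_force: [-0.3, -0.2, 0.3]
grip_width: 0.0872
grip_force: 0.0
```

```bash
python3 - <<'E'
from h import *
c=camera("scene");b=cv2.resize(c["pixels"][220:340,275:475],None,fx=3,fy=3,interpolation=cv2.INTER_CUBIC);cv2.imwrite("pics/s1.png",b)
go([.5310,-.1258],.33,.173);go([.5310,-.1258],.28,.173)
E
```

```text
shift [-3.234  2.219  0.449] turn [ 4.200e-03  4.000e-04 -6.033e-01] mm 158 t 6.025 q [-0.16  0.45  1.79 -0.    0.9   0.27] F [-0.1 -0.4 -0.7] w 0.0865 0.0
shift [-3.235  2.214  1.699] turn [ 4.200e-03  4.000e-04 -6.033e-01] mm 171 t 6.025 q [-0.16  0.45  1.79 -0.    0.9   0.27] F [-0.1 -0.4 -0.7] w 0.0865 0.0
```

View pics/s1.png

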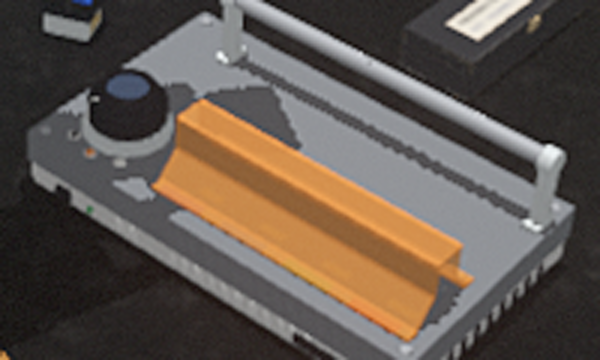

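The index now points left at the black dot, so the ring is closed. Next is the guard.

move_arm:
  commands:
    - [[-3.235,2.219,0.45,0,0,-0.603],[-3.235,2.219,0.45,0,0,-0.603],[-3.235,2.219,0.45,0,0,-0.603],[-3.235,2.219,0.45,0,0,-0.603],[-3.235,2.219,1.2,0,0,-0.603],[-3.235,2.219,2.1,0,0,-0.603],[-3.235,2.219,2.1,0,0,-0.603],[-3.235,2.219,2.1,0,0,-0.603]]

```text
time: 7.02
position: [0.5306, -0.1256, 0.2619]
tool_rot: [0.643, 0.766, -0.0, -0.0]
ft_force: [-0.0, 0.1, 0.1]
grip_width: 0.0867
grip_force: 0.0
```

```bash
python3 - <<'E'
from h import *
go([.5310,-.1258],.262,.173)
E
```

```text
shift [-0.007  0.009 -0.001] turn [-0.0009 -0.0005 -0.    ] mm 0 t 7.025 q [-0.44  0.63  1.75 -0.    0.76 -0.61] F [-0.   0.1  0.1] w 0.0867 0.0
```

Close and lift 90 mm.

move_arm:
  commands:
    - [[0,0,0,0,0,0],[0,0,0,0,0,0],[0,0,0,0,0,0],[0,0,0,0,0,0],[0,0,0,0,0,0],[0,0,0,0,0,0],[0,0,-0.7,0,0,0],[0,0,-1.4,0,0,0],[0,0,-2.3,0,0,0],[0,0,-2.3,0,0,0],[0,0,-2.3,0,0,0]]
  claw: 1
  squeeze: 20

```text
time: 8.4
position: [0.5302, -0.1254, 0.3537]
tool_rot: [0.643, 0.766, -0.0, -0.0]
ft_force: [-0.6, -0.3, -0.6]
grip_width: 0.0007
grip_force: 0.0
```

```bash
python3 - <<'E'
from h import *
o=get_obs();print(o["position"],o["grip_width"])
c=camera("top");W=cloud(c);hsv=cv2.cvtColor(c["pixels"],cv2.COLOR_BGR2HSV);z=W[...,2]
am=(hsv[...,0]>8)&(hsv[...,0]<24)&(hsv[...,1]>140)&(z>.1)&(z<.25)&(abs(W[...,0]-.55)<.15)&(W[...,1]<.1)&(W[...,1]>-.35)
q=W[am];print(np.percentile(z[am],[2,50,98]))
r=q[q[:,2]>np.percentile(q[:,2],98)-.012];print(cv2.minAreaRect((r[:,:2]*1000).astype(np.float32)))
m=(z>.104)&(z<.13)&(W[...,0]>.56)&(W[...,0]<.72)&(abs(W[...,1]+.08)<.16)&~am;q=W[m]
t=np.polyfit(q[:,1],q[:,0],1);print("bar",t,q[:,1].min(),q[:,1].max(),np.percentile(q[:,2],[50,95]))
# deck & bays
dk=(abs(z-.052)<.004)&(W[...,0]>.42)&(W[...,0]<.72)&(W[...,1]>-.3)&(W[...,1]<.12)
q=W[dk];print(cv2.minAreaRect((q[:,:2]*1000).astype(np.float32)))
go([.6345,-.0818],o["position"][2],.171)
cv2.imwrite("pics/s2.png",cv2.resize(c["pixels"][180:300,280:460],None,fx=4,fy=4,interpolation=cv2.INTER_CUBIC))
E
```

```text
[ 0.53022951 -0.12540084  0.35373315] 0.0006979114690950146
[0.10003464 0.10084257 0.10483257]
((518.7686767578125, -69.10293579101562), (26.25727653503418, 88.93000793457031), 10.466156005859375)
bar [-0.17588774  0.61945205] -0.21573914465786237 0.05190662616051989 [0.11027352 0.11471232]
((567.5647583007812, -73.72409057617188), (190.88536071777344, 320.08856201171875), 9.889735221862793)
shift [ 0.623  2.758 -0.018] turn [-0.0019 -0.0012  0.002 ] mm 113 t 8.45 q [-0.44  0.49  1.69 -0.    0.97 -0.61] F [-1.3  0.5 -0.2] w 0.0001 0.0
```

View pics/s2.png

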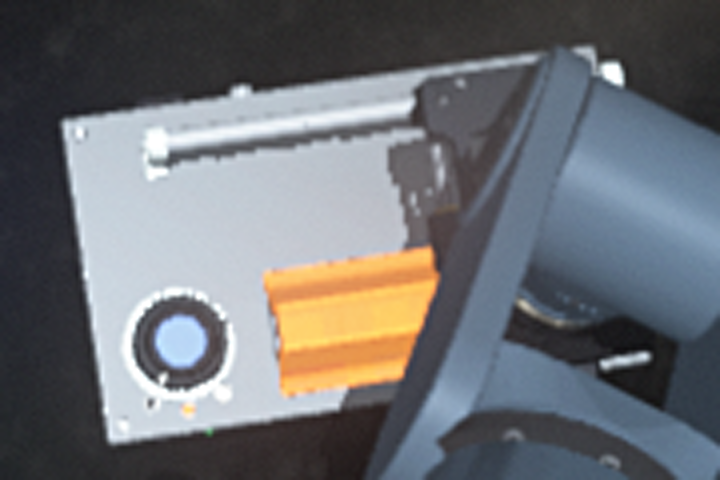

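The guard is undisturbed, with its left end still at (270,330) in the crop. The fingers were simply not closed before the lift, so I'll repeat with more time.

move_arm:
  commands:
    - [[0,0,0,0,0,0],[0,0,0,0,0,0],[0,0,0,0,0,0],[0,0,0,0,0,0],[0,0,0,0,0,0],[0,0,0,0,0,0],[0,0,0,0,0,0],[0,0,0,0,0,0],[0,0,1.2,0,0,0],[0,0,2.3,0,0,0],[0,0,2.3,0,0,0],[0,0,2.3,0,0,0]]
  claw: -0.3

```text
time: 9.95
position: [0.5312, -0.1258, 0.2632]
tool_rot: [0.643, 0.766, 0.0, 0.001]
ft_force: [-0.2, 0.3, 0.1]
grip_width: 0.0564
grip_force: 0.0
```

move_arm:
  commands:
    - [[0,0,0,0,0,0],[0,0,0,0,0,0],[0,0,0,0,0,0],[0,0,0,0,0,0],[0,0,0,0,0,0],[0,0,0,0,0,0],[0,0,0,0,0,0],[0,0,0,0,0,0],[0,0,0,0,0,0]]
  claw: 1
  squeeze: 20

```text
time: 11.08
position: [0.5306, -0.1255, 0.2626]
tool_rot: [0.643, 0.766, -0.0, 0.0]
ft_force: [-0.9, 0.1, 4.5]
grip_width: 0.0259
grip_force: 20.0
```

move_arm:
  commands:
    - [[0,0,-0.7,0,0,0],[0,0,-1.5,0,0,0],[0,0,-2.3,0,0,0],[0.2,0.9,-2.3,0,0,0],[0.4,1.8,-2.3,0,0,0],[0.61,2.74,-2.3,0,0,0],[0.61,2.74,-2.3,0,0,0],[0.61,2.74,-2.3,0,0,0]]

```text
time: 12.08
position: [0.6337, -0.0825, 0.3531]
tool_rot: [0.643, 0.766, -0.001, -0.001]
ft_force: [-0.5, -0.7, -1.6]
grip_width: 0.0258
grip_force: 20.0
```

```bash
python3 - <<'E'
from h import *
go([.6342,-.0818],.285,.171)
for n in("top","scene"):
    c=camera(n);W=cloud(c);hsv=cv2.cvtColor(c["pixels"],cv2.COLOR_BGR2HSV);z=W[...,2]
    am=(hsv[...,0]>8)&(hsv[...,0]<24)&(hsv[...,1]>140)&(z>.1)&(z<.25)&(abs(W[...,0]-.62)<.15)&(W[...,1]<.1)&(W[...,1]>-.35)
    q=W[am];print(len(q),np.percentile(q[:,2],[2,50,98]),np.percentile(q[:,1],[.5,99.5]))
    if n=="scene":cv2.imwrite("pics/s3.png",cv2.resize(c["pixels"][150:350,275:525],None,fx=3,fy=3,interpolation=cv2.INTER_CUBIC))
E
```

```text
shift [0.012 0.02  1.702] turn [-0.0027 -0.001   0.0024] mm 68 t 12.075 q [-0.3   0.6   1.44 -0.    1.1  -0.48] F [-0.5 -0.7 -1.6] w 0.0258 19.999676048755646
931 [0.14184082 0.16112943 0.19250159] [-0.17615489  0.02185642]
2834 [0.14426403 0.16186895 0.19208621] [-0.18747943  0.01446938]
```

View pics/s3.png

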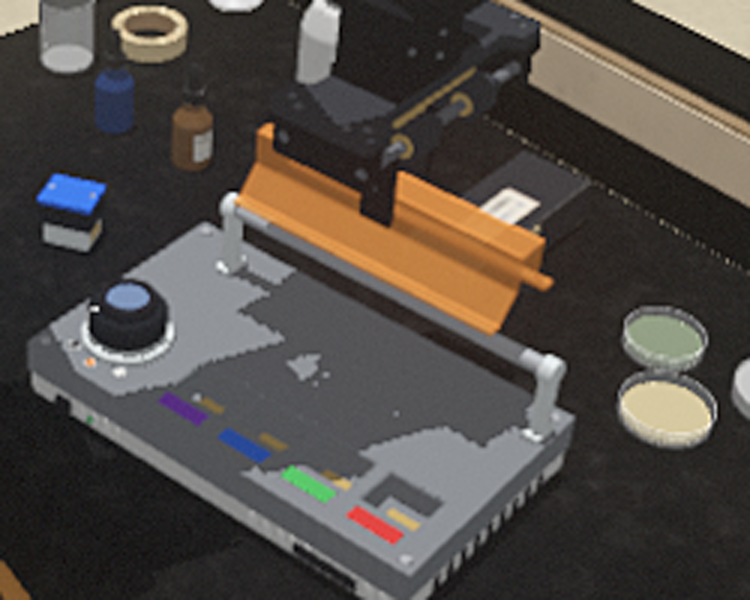

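The guard is held level above the bar, and the ridge inside needs to go down about 76 mm.

move_arm:
  commands:
    - [[0.01,0.02,0.6,0,0,0],[0.01,0.02,1.1,0,0,0],[0.01,0.02,1.5,0,0,0],[0.01,0.02,1.7,0,0,0],[0.01,0.02,1.8,0,0,0],[0.01,0.02,1.87,0,0,0],[0.01,0.02,1.87,0,0,0]]

```text
time: 13.05
position: [0.6352, -0.0821, 0.2797]
tool_rot: [0.643, 0.766, 0.0, 0.0]
ft_force: [0.0, 0.9, -1.0]
grip_width: 0.026
grip_force: 20.0
```

move_arm:
  commands:
    - [[0,0,0.03,0,0,0],[0,0,0.06,0,0,0],[0,0,0.06,0,0,0]]

```text
time: 13.42
position: [0.6352, -0.0821, 0.2776]
tool_rot: [0.643, 0.766, 0.0, 0.0]
ft_force: [-0.8, -0.2, 3.1]
grip_width: 0.0258
grip_force: 20.0
```

move_arm:
  commands:
    - [[0,0,0,0,0,0],[0,0,0,0,0,0],[0,0,0,0,0,0],[0,0,0,0,0,0],[0,0,0,0,0,0],[0,0,0,0,0,0],[0,0,-1,0,0,0],[0,0,-2.2,0,0,0],[0,0,-3.4,0,0,0],[0,0,-3.4,0,0,0]]
  claw: -0.5

```text
time: 14.68
position: [0.6362, -0.0823, 0.4181]
tool_rot: [0.643, 0.766, 0.002, 0.005]
ft_force: [0.3, -0.8, 0.1]
grip_width: 0.0653
grip_force: 0.0
```

```bash
python3 - <<'E'
from h import *
for n in("top","scene"):
    c=camera(n);W=cloud(c);hsv=cv2.cvtColor(c["pixels"],cv2.COLOR_BGR2HSV);z=W[...,2]
    am=(hsv[...,0]>8)&(hsv[...,0]<24)&(hsv[...,1]>140)&(z>.05)&(z<.25)&(abs(W[...,0]-.62)<.15)&(W[...,1]<.1)&(W[...,1]>-.35)
    q=W[am];print(len(q),np.percentile(q[:,2],[2,50,98]),np.percentile(q[:,1],[.5,99.5]))
    r=q[q[:,2]>.108];print(np.polyfit(r[:,1]+.0818,r[:,0],1),cv2.minAreaRect((r[:,:2]*1000).astype(np.float32)))
    segs(c,W);np.savez(n+"1.npz",**c)
c0=c
go([.5841,.2010],.33,.171)
E
```

```text
844 [0.06649555 0.08361757 0.11766902] [-0.18258988  0.02185307]
[-0.12547168  0.63122713] ((634.583740234375, -82.7416763305664), (27.11318588256836, 205.39952087402344), 9.594559669494629)
violet px 284 mean [0.4838 0.3316 0.0433] rect [483.8 331.8] [36.5 45. ] 16.0
blue px 281 mean [0.5837 0.2014 0.0431] rect [584.1 201.8] [36.6 44.1] 31.9
green px 276 mean [0.4672 0.2096 0.0431] rect [466.9 209.5] [35.  42.6] 1.6
3232 [0.06819654 0.09291906 0.11789866] [-0.1862331   0.01581574]
[-0.17254155  0.6346679 ] ((636.9307861328125, -82.17366027832031), (33.392452239990234, 208.1475067138672), 9.626073837280273)
violet px 169 mean [0.4847 0.3289 0.043 ] rect [487.2 330.6] [41.1 47.1] 21.4
blue px 204 mean [0.5842 0.1993 0.0439] rect [586.  200.9] [39.4 44.5] 35.0
green px 211 mean [0.4676 0.2076 0.0443] rect [468.7 210. ] [38.3 48.3] 0.5
shift [ 7.188 -0.031  2.079] turn [0.0004 0.0002 0.002 ] mm 299 t 14.775 q [-0.3   0.54  1.38 -0.    1.22 -0.48] F [-0.1  0.3 -0.3] w 0.065 0.0
```

The guard hangs on the bar, centred within about 2 mm. Next I go above blue.

move_arm:
  commands:
    - [[7.188,-0.03,2.0,0,0,-0.395],[7.188,-0.03,2.0,0,0,-0.395],[7.188,-0.03,2.0,0,0,-0.395],[7.188,-0.03,2.0,0,0,-0.395],[7.188,-0.03,2.0,0,0,-0.395],[7.188,-0.03,2.0,0,0,-0.395],[7.188,-0.03,2.0,0,0,-0.395],[7.188,-0.03,2.0,0,0,-0.395]]
  claw: -1

```text
time: 15.78
position: [0.5849, 0.1996, 0.3327]
tool_rot: [0.481, 0.876, -0.0, -0.0]
ft_force: [-0.1, 0.5, 0.2]
grip_width: 0.0874
grip_force: 0.0
```

```bash
python3 - <<'E'
from h import *
c=camera("top");np.savez("top2.npz",**c);W=cloud(c);z=W[...,2]
cam=np.linalg.inv(c["extrinsics"])[:3,3]
# project all rays to deck plane
zd=np.nanmedian(z[(abs(z-.052)<.004)&(abs(W[...,0]-.56)<.1)&(abs(W[...,1]+.07)<.1)]);print("deckz",zd)
P=cam+(W-cam)*((zd-cam[2])/(z-cam[2]))[...,None]
R=np.array([[np.cos(YAW),np.sin(YAW)],[-np.sin(YAW),np.cos(YAW)]])
E=(P[...,:2]-O)@R.T
for n,y in dict(violet=.036,blue=-.016,green=-.068,red=-.12).items():
    m=(z<.044)&(abs(E[...,0]+.045)<.024)&(abs(E[...,1]-y)<.026)
    q=P[m][:,:2]*1000
    if len(q)>20:
        r=cv2.minAreaRect(q.astype(np.float32));print(n,len(q),"pred",(eng(-.045,y)*1000).round(1),"hole",np.round(r[0],1),np.round(r[1],1),round(r[2],1),"mean",q.mean(0).round(1))
dk=(abs(z-.052)<.004)&(W[...,0]>.42)&(W[...,0]<.72)&(W[...,1]>-.3)&(W[...,1]<.12)
q=W[dk];print(cv2.minAreaRect((q[:,:2]*1000).astype(np.float32)))
c0=dict(np.load("top0.npz"));W0=cloud(c0)
for u,v in((208,178),(244,172),(222,333),(243,316)): print(W0[v,u].round(3))
segs(c,W)
go([.5841,.2010],.30,.567);go([.5841,.2010],.206,.567)
E
```

```text
deckz 0.05143422094454544
violet 236 pred [517.  -46.4] hole [517.9 -45.7] [34.7 39.6] 9.2 mean [516.5 -45.9]
blue 232 pred [525.9 -97.6] hole [525.1 -96. ] [31.7 41.4] 9.6 mean [525.2 -96.7]
green 223 pred [ 534.7 -148.9] hole [ 534.2 -148.4] [31.7 39.4] 10.0 mean [ 534.3 -147.9]
red 227 pred [ 543.6 -200.1] hole [ 542.8 -197.1] [32.1 41.5] 10.8 mean [ 543.  -197.8]
((567.4822387695312, -73.96406555175781), (190.71629333496094, 320.4804382324219), 9.894885063171387)
[0.7   0.305 0.065]
[0.717 0.222 0.063]
[0.343 0.258 0.054]
[0.383 0.212 0.056]
shift [0.044 0.003 0.824] turn [ 0.      0.0002 -0.0011] mm 33 t 15.825 q [ 0.15  0.6   1.52 -0.    1.02 -0.42] F [-0.3  0.3  0. ] w 0.0872 0.0
shift [4.500e-02 3.000e-03 3.174e+00] turn [ 0.      0.0002 -0.0011] mm 127 t 15.825 q [ 0.15  0.6   1.52 -0.    1.02 -0.42] F [-0.3  0.3  0. ] w 0.0872 0.0
```

Hole measurements agree with the engine pose to about 1 mm. I descend on blue.

move_arm:
  commands:
    - [[0.045,0,1.2,0,0,0],[0.045,0,2.4,0,0,0],[0.045,0,3.0,0,0,0],[0.045,0,3.21,0,0,0],[0.045,0,3.21,0,0,0],[0.045,0,3.21,0,0,0]]

```text
time: 16.58
position: [0.5842, 0.2022, 0.206]
tool_rot: [0.481, 0.877, 0.001, 0.001]
ft_force: [0.2, 0.5, -1.1]
grip_width: 0.0873
grip_force: 0.0
```

move_arm:
  commands:
    - [[0,0,0,0,0,0],[0,0,0,0,0,0],[0,0,0,0,0,0],[0,0,0,0,0,0],[0,0,0,0,0,0],[0,0,0,0,0,0],[0,0,0,0,0,0],[0,0,0,0,0,0],[0,0,0,0,0,0],[0,0,0,0,0,0]]
  claw: 1
  squeeze: 25

```text
time: 17.82
position: [0.5834, 0.2025, 0.2045]
tool_rot: [0.481, 0.877, -0.0, -0.0]
ft_force: [1.0, 0.5, -0.8]
grip_width: 0.0358
grip_force: 25.0
```

```bash
sed -i 's/O=np.array.*;YAW=.171/O=np.array([.5672,-.0735]);YAW=.172/' h.py; python3 - <<'E'
from h import *
print(eng(-.045,-.016));go([.5841,.2010],.2045,.567)
E
```

```text
[ 0.52560245 -0.0969658 ]
shift [-0.039 -0.006 -0.   ] turn [-0.    -0.     0.001] mm 2 t 17.825 q [ 0.15  0.79  1.58  0.    0.77 -0.41] F [ 1.   0.5 -0.8] w 0.0358 24.970832120161504
```

move_arm:
  commands:
    - [[0,0,-0.7,0,0,0],[0,0,-1.6,0,0,0],[0,0,-2.6,0,0,0],[0,0,-3.2,0,0,0],[0,0,-3.2,0,0,0]]

```text
time: 18.45
position: [0.5839, 0.2025, 0.3345]
tool_rot: [0.481, 0.877, 0.001, 0.002]
ft_force: [-0.0, 0.3, -1.5]
grip_width: 0.0355
grip_force: 25.0
```

```bash
python3 - <<'E'
from h import *
go([.5252,-.0957],.33,.172)
E
```

```text
shift [-5.494 -5.249  0.101] turn [0.0044 0.0011 0.3962] mm 304 t 18.45 q [ 0.15  0.6   1.52 -0.    1.02 -0.41] F [-0.   0.3 -1.5] w 0.0355 24.970320649445057
```

move_arm:
  commands:
    - [[-1.1,-1.05,0.1,0,0,0.1],[-2.2,-2.1,0.1,0,0,0.2],[-3.3,-3.15,0.1,0,0,0.3],[-4.4,-4.2,0.1,0,0,0.396],[-5.494,-5.249,0.1,0,0,0.396],[-5.494,-5.249,0.1,0,0,0.396],[-5.494,-5.249,0.1,0,0,0.396],[-5.494,-5.249,0.1,0,0,0.396],[-5.494,-5.249,0.1,0,0,0.396],[-5.494,-5.249,0.1,0,0,0.396]]

```text
time: 19.7
position: [0.5248, -0.0947, 0.3286]
tool_rot: [0.643, 0.766, 0.0, 0.0]
ft_force: [-0.3, 0.3, -0.9]
grip_width: 0.0354
grip_force: 25.0
```

```bash
python3 - <<'E'
from h import *
go([.5252,-.0957],.258,.172)
E
```

```text
shift [-0.026  0.005  1.764] turn [ 0.     -0.      0.0019] mm 71 t 19.7 q [-0.39  0.51  1.74  0.    0.89 -0.56] F [-0.3  0.3 -0.9] w 0.0354 24.970482650678605
```

move_arm:
  commands:
    - [[-0.025,0,0.8,0,0,0],[-0.025,0,1.4,0,0,0],[-0.025,0,1.7,0,0,0],[-0.025,0,1.75,0,0,0],[-0.025,0,1.75,0,0,0]]

```text
time: 20.32
position: [0.5252, -0.0968, 0.2591]
tool_rot: [0.644, 0.765, 0.0, 0.001]
ft_force: [-0.2, 0.2, -0.6]
grip_width: 0.0356
grip_force: 25.0
```

move_arm:
  commands:
    - [[0,0,0.1,0,0,0],[0,0,0.2,0,0,0],[0,0,0.2,0,0,0]]

```text
time: 20.7
position: [0.5249, -0.0968, 0.2505]
tool_rot: [0.644, 0.765, 0.0, 0.0]
ft_force: [-0.3, -0.4, -0.7]
grip_width: 0.0357
grip_force: 25.0
```

move_arm:
  commands:
    - [[0,0,0.1,0,0,0],[0,0,0.2,0,0,0],[0,0,0.3,0,0,0],[0,0,0.35,0,0,0],[0,0,0.35,0,0,0]]

```text
time: 21.32
position: [0.5249, -0.0967, 0.2365]
tool_rot: [0.644, 0.765, -0.0, -0.0]
ft_force: [0.5, 0.2, -2.2]
grip_width: 0.0357
grip_force: 25.0
```

move_arm:
  commands:
    - [[0,0,0.04,0,0,0],[0,0,0.07,0,0,0],[0,0,0.07,0,0,0]]

```text
time: 21.7
position: [0.5248, -0.0967, 0.2363]
tool_rot: [0.644, 0.765, 0.0, 0.001]
ft_force: [-4.0, 1.0, 19.2]
grip_width: 0.0361
grip_force: 25.0
```

move_arm:
  commands:
    - [[0,0,0,0,0,0],[0,0,0,0,0,0],[0,0,0,0,0,0],[0,0,0,0,0,0],[0,0,0,0,0,0],[0,0,-1,0,0,0],[0,0,-2,0,0,0],[0,0,-3,0,0,0],[0,0,-3,0,0,0]]
  claw: -0.2

```text
time: 22.82
position: [0.5258, -0.0971, 0.3564]
tool_rot: [0.644, 0.765, 0.001, 0.003]
ft_force: [-0.3, 0.8, -1.3]
grip_width: 0.0523
grip_force: 0.0
```

```bash
python3 - <<'E'
from h import *
for n in("top","scene"):
    c=camera(n);W=cloud(c);print(n);segs(c,W)
go([.4669,.2095],.33,.026)
E
```

```text
top
violet px 287 mean [0.4835 0.3317 0.0428] rect [483.9 331.9] [36.4 45.6] 16.4
green px 279 mean [0.4671 0.2097 0.043 ] rect [466.9 209.4] [35.1 42.7] 1.6
scene
violet px 170 mean [0.485  0.3292 0.0428] rect [486.2 331.3] [40.5 47.1] 17.7
blue px 315 mean [ 0.5242 -0.1005  0.0759] rect [526.4 -97.2] [37.6 47.7] 10.6
green px 209 mean [0.4678 0.2078 0.044 ] rect [470.  210.1] [38.4 49. ] 1.3
shift [ 7.788 -0.11   0.587] turn [-5.00e-04 -1.00e-04  1.46e-01] mm 312 t 22.925 q [-0.39  0.48  1.71 -0.    0.95 -0.56] F [-0.2  0.3  0.2] w 0.0523 0.0
```

Blue is home: the stop was firm and its top is at 0.076. Next is green, with reduced opening because of the nearby vial.

move_arm:
  commands:
    - [[7.788,-0.11,0.587,0,0,0.146],[7.788,-0.11,0.587,0,0,0.146],[7.788,-0.11,0.587,0,0,0.146],[7.788,-0.11,0.587,0,0,0.146],[7.788,-0.11,0.587,0,0,0.146],[7.788,-0.11,0.587,0,0,0.146],[7.788,-0.11,0.587,0,0,0.146],[7.788,-0.11,0.587,0,0,0.146],[7.788,-0.11,0.587,0,0,0.146]]
  claw: -0.4

```text
time: 24.05
position: [0.4677, 0.208, 0.3301]
tool_rot: [0.699, 0.715, -0.0, -0.0]
ft_force: [0.7, -0.9, 0.6]
grip_width: 0.0611
grip_force: 0.0
```

```bash
python3 - <<'E'
from h import *
go([.467,.2095],.2045,.026)
E
```

```text
shift [ 0.038 -0.017  3.141] turn [-0.0002  0.0001 -0.0027] mm 126 t 24.05 q [ 0.2   0.49  1.79 -0.    0.87  0.18] F [ 0.7 -0.9  0.6] w 0.0611 0.0
```

move_arm:
  commands:
    - [[0.01,-0.01,1.2,0,0,0],[0.01,-0.01,2.4,0,0,0],[0.01,-0.01,3.0,0,0,0],[0.01,-0.01,3.15,0,0,0],[0.01,-0.01,3.15,0,0,0],[0.01,-0.01,3.15,0,0,0]]

```text
time: 24.8
position: [0.4674, 0.2097, 0.2054]
tool_rot: [0.698, 0.716, 0.001, 0.001]
ft_force: [0.4, 0.1, 0.2]
grip_width: 0.0608
grip_force: 0.0
```

move_arm:
  commands:
    - [[0,0,0,0,0,0],[0,0,0,0,0,0],[0,0,0,0,0,0],[0,0,0,0,0,0],[0,0,0,0,0,0],[0,0,0,0,0,0],[0,0,0,0,0,0],[0,0,0,0,0,0]]
  claw: 1
  squeeze: 25

```text
time: 25.8
position: [0.4669, 0.2098, 0.2045]
tool_rot: [0.698, 0.716, 0.0, 0.0]
ft_force: [0.1, 0.4, 5.5]
grip_width: 0.0355
grip_force: 25.0
```

move_arm:
  commands:
    - [[0,0,-0.7,0,0,0],[0,0,-1.6,0,0,0],[0,0,-2.6,0,0,0],[0,0,-3.2,0,0,0],[0,0,-3.2,0,0,0],[0,0,-3.2,0,0,0]]

```text
time: 26.55
position: [0.4662, 0.2096, 0.331]
tool_rot: [0.698, 0.716, -0.001, -0.001]
ft_force: [-0.5, 0.3, -1.5]
grip_width: 0.0356
grip_force: 25.0
```

```bash
python3 - <<'E'
from h import *
b=eng(-.045,-.068);print(b);go(b,.33,.172)
E
```

```text
[ 0.53450242 -0.14819851]
shift [-8.987  1.475  0.027] turn [-0.0026  0.0003 -0.146 ] mm 364 t 26.55 q [ 0.2   0.48  1.79 -0.    0.87  0.18] F [-0.5  0.3 -1.5] w 0.0356 24.95211418136023
```

move_arm:
  commands:
    - [[-1.3,0.2,0,0,0,-0.146],[-2.6,0.4,0,0,0,-0.146],[-3.9,0.6,0,0,0,-0.146],[-5.2,0.85,0,0,0,-0.146],[-6.5,1.1,0,0,0,-0.146],[-7.8,1.3,0,0,0,-0.146],[-8.987,1.475,0,0,0,-0.146],[-8.987,1.475,0,0,0,-0.146],[-8.987,1.475,0,0,0,-0.146],[-8.987,1.475,0,0,0,-0.146],[-8.987,1.475,0,0,0,-0.146],[-8.987,1.475,0,0,0,-0.146]]

```text
time: 28.05
position: [0.5351, -0.1472, 0.3324]
tool_rot: [0.643, 0.766, -0.0, 0.0]
ft_force: [-0.3, -0.3, -1.7]
grip_width: 0.0358
grip_force: 25.0
```

```bash
python3 - <<'E'
from h import *
go([.5344,-.1479],.258,.172)
E
```

```text
shift [-0.015 -0.02   1.859] turn [0.     0.     0.0013] mm 74 t 28.05 q [-0.47  0.53  1.68 -0.    0.93 -0.64] F [-0.3 -0.3 -1.7] w 0.0358 24.95236429036595
```

move_arm:
  commands:
    - [[-0.01,-0.01,0.8,0,0,0],[-0.01,-0.01,1.4,0,0,0],[-0.01,-0.01,1.75,0,0,0],[-0.01,-0.01,1.83,0,0,0],[-0.01,-0.01,1.83,0,0,0]]

```text
time: 28.68
position: [0.5351, -0.1485, 0.2595]
tool_rot: [0.644, 0.765, 0.0, 0.0]
ft_force: [0.5, -0.1, -0.5]
grip_width: 0.0359
grip_force: 25.0
```

move_arm:
  commands:
    - [[0,0,0.1,0,0,0],[0,0,0.2,0,0,0],[0,0,0.2,0,0,0]]

```text
time: 29.05
position: [0.5347, -0.1484, 0.251]
tool_rot: [0.644, 0.765, -0.0, -0.0]
ft_force: [0.4, -0.1, -1.1]
grip_width: 0.0359
grip_force: 25.0
```

move_arm:
  commands:
    - [[0,0,0.1,0,0,0],[0,0,0.2,0,0,0],[0,0,0.3,0,0,0],[0,0,0.38,0,0,0],[0,0,0.42,0,0,0],[0,0,0.42,0,0,0]]

```text
time: 29.8
position: [0.5346, -0.1484, 0.2364]
tool_rot: [0.644, 0.765, -0.0, 0.0]
ft_force: [-3.6, 1.5, 15.4]
grip_width: 0.0354
grip_force: 25.0
```

move_arm:
  commands:
    - [[0,0,0,0,0,0],[0,0,0,0,0,0],[0,0,0,0,0,0],[0,0,0,0,0,0],[0,0,0,0,0,0],[0,0,-1,0,0,0],[0,0,-2,0,0,0],[0,0,-3,0,0,0],[0,0,-3,0,0,0]]
  claw: -0.2

```text
time: 30.92
position: [0.5346, -0.1486, 0.3562]
tool_rot: [0.644, 0.765, -0.0, 0.001]
ft_force: [-0.0, -0.6, -1.1]
grip_width: 0.052
grip_force: 0.0
```

```bash
python3 - <<'E'
from h import *
for n in("top","scene"):
    c=camera(n);W=cloud(c);print(n);segs(c,W)
go([.4838,.3318],.33,.283)
E
```

```text
top
violet px 288 mean [0.4837 0.3314 0.0428] rect [483.8 332.2] [36.5 46.2] 16.0
blue px 266 mean [ 0.5233 -0.097   0.075 ] rect [523.9 -97.8] [34.4 43.7] 9.7
green px 88 mean [ 0.5332 -0.136   0.0752] rect [ 532.5 -134.6] [18.4 37.6] 77.3
scene
violet px 169 mean [0.4851 0.3294 0.0426] rect [485.4 331.5] [40.4 47.4] 20.3
blue px 318 mean [ 0.5242 -0.0999  0.0759] rect [526.2 -98.2] [36.9 45.3] 9.6
green px 304 mean [ 0.5333 -0.1499  0.0761] rect [ 535.3 -148.7] [36.4 44.7] 11.3
shift [12.035  0.825  0.601] turn [-0.0029 -0.0019 -0.1109] mm 483 t 31.025 q [-0.47  0.5   1.66 -0.    0.98 -0.64] F [-0.4  0.6 -0.7] w 0.0523 0.0
```

Green is home. Now violet, checking its surroundings first.

```bash
python3 - <<'E'
from h import *
c=dict(np.load("top0.npz"));W=cloud(c)
m=(W[...,2]>.03)&(np.hypot(W[...,0]-.484,W[...,1]-.332)<.17)
k,l,s,_=cv2.connectedComponentsWithStats(m.astype(np.uint8))
for i in range(1,k):
    if s[i,4]>10:q=W[l==i];print(s[i,4],q.min(0).round(3),q.max(0).round(3))
E
```

```text
218 [0.595 0.406 0.03 ] [0.632 0.444 0.067]
183 [0.559 0.188 0.032] [0.599 0.229 0.048]
314 [0.462 0.306 0.03 ] [0.507 0.357 0.049]
303 [0.449 0.188 0.031] [0.485 0.231 0.049]
122 [0.371 0.202 0.031] [0.397 0.228 0.06 ]
117 [0.331 0.246 0.032] [0.356 0.273 0.062]
```

move_arm:
  commands:
    - [[12.035,0.825,0.6,0,0,-0.111],[12.035,0.825,0.6,0,0,-0.111],[12.035,0.825,0.6,0,0,-0.111],[12.035,0.825,0.6,0,0,-0.111],[12.035,0.825,0.6,0,0,-0.111],[12.035,0.825,0.6,0,0,-0.111],[12.035,0.825,0.6,0,0,-0.111],[12.035,0.825,0.6,0,0,-0.111],[12.035,0.825,0.6,0,0,-0.111],[12.035,0.825,0.6,0,0,-0.111],[12.035,0.825,0.6,0,0,-0.111],[12.035,0.825,0.6,0,0,-0.111]]
  claw: -0.5

```text
time: 32.52
position: [0.4853, 0.3302, 0.3301]
tool_rot: [0.601, 0.799, -0.0, -0.0]
ft_force: [-0.0, -0.6, 0.0]
grip_width: 0.0655
grip_force: 0.0
```

```bash
python3 - <<'E'
from h import *
go([.4838,.3318],.2045,.283)
c=camera("scene");segs(c,cloud(c))
E
```

```text
shift [ 0.049 -0.023  3.141] turn [-0.0006  0.0002 -0.002 ] mm 126 t 32.525 q [ 0.41  0.57  1.6  -0.    0.97  0.13] F [-0.  -0.6  0. ] w 0.0655 0.0
violet px 170 mean [0.485  0.3296 0.0425] rect [484.2 331.2] [39.7 48.1] 12.5
blue px 314 mean [ 0.524  -0.0999  0.076 ] rect [525.9 -98.3] [38.4 46.3] 9.5
green px 306 mean [ 0.5336 -0.1497  0.0761] rect [ 535.5 -148.5] [36.2 45.7] 12.2
```

Violet is unmoved and clear of its surroundings.

move_arm:
  commands:
    - [[0.01,-0.01,1.2,0,0,0],[0.01,-0.01,2.4,0,0,0],[0.01,-0.01,3.0,0,0,0],[0.01,-0.01,3.15,0,0,0],[0.01,-0.01,3.15,0,0,0],[0.01,-0.01,3.15,0,0,0]]

```text
time: 33.33
position: [0.485, 0.3319, 0.2057]
tool_rot: [0.6, 0.8, 0.001, 0.001]
ft_force: [0.3, -0.2, 0.4]
grip_width: 0.0653
grip_force: 0.0
```

move_arm:
  commands:
    - [[0,0,0,0,0,0],[0,0,0,0,0,0],[0,0,0,0,0,0],[0,0,0,0,0,0],[0,0,0,0,0,0],[0,0,0,0,0,0],[0,0,0,0,0,0],[0,0,0,0,0,0]]
  claw: 1

```text
time: 34.33
position: [0.4844, 0.3318, 0.2044]
tool_rot: [0.6, 0.8, 0.0, 0.0]
ft_force: [-0.3, -0.5, 3.9]
grip_width: 0.0359
grip_force: 25.0
```

move_arm:
  commands:
    - [[0,0,-0.7,0,0,0],[0,0,-1.6,0,0,0],[0,0,-2.6,0,0,0],[0,0,-3.2,0,0,0],[0,0,-3.2,0,0,0],[0,0,-3.2,0,0,0]]

```text
time: 35.08
position: [0.4838, 0.3314, 0.3309]
tool_rot: [0.6, 0.8, -0.001, -0.001]
ft_force: [0.5, -0.9, -1.6]
grip_width: 0.036
grip_force: 25.0
```

```bash
python3 - <<'E'
from h import *
b=eng(-.045,.036);print(b);go(b,.33,.172)
E
```

```text
[ 0.51670249 -0.04573309]
shift [-9.284 -1.844  0.031] turn [-0.0026  0.0005  0.111 ] mm 379 t 35.075 q [ 0.41  0.57  1.6  -0.    0.97  0.13] F [ 0.5 -0.9 -1.6] w 0.036 24.998396958690137
```

move_arm:
  commands:
    - [[-1.3,-0.26,0,0,0,0.111],[-2.6,-0.52,0,0,0,0.111],[-3.9,-0.78,0,0,0,0.111],[-5.2,-1.03,0,0,0,0.111],[-6.5,-1.29,0,0,0,0.111],[-7.8,-1.55,0,0,0,0.111],[-9.284,-1.844,0,0,0,0.111],[-9.284,-1.844,0,0,0,0.111],[-9.284,-1.844,0,0,0,0.111],[-9.284,-1.844,0,0,0,0.111],[-9.284,-1.844,0,0,0,0.111],[-9.284,-1.844,0,0,0,0.111]]

```text
time: 36.58
position: [0.5172, -0.0445, 0.3323]
tool_rot: [0.643, 0.766, -0.0, -0.0]
ft_force: [0.5, -0.0, -1.1]
grip_width: 0.0362
grip_force: 25.0
```

```bash
python3 - <<'E'
from h import *
go([.5167,-.0457],.258,.172)
E
```

```text
shift [-0.028 -0.018  1.857] turn [-0.0001 -0.      0.0017] mm 74 t 36.575 q [-0.3   0.49  1.77  0.    0.88 -0.47] F [ 0.5 -0.  -1.1] w 0.0362 24.99863660428673
```

move_arm:
  commands:
    - [[-0.01,-0.01,0.8,0,0,0],[-0.01,-0.01,1.4,0,0,0],[-0.01,-0.01,1.75,0,0,0],[-0.01,-0.01,1.83,0,0,0],[-0.01,-0.01,1.83,0,0,0]]

```text
time: 37.2
position: [0.5173, -0.0459, 0.2594]
tool_rot: [0.644, 0.765, 0.0, 0.0]
ft_force: [-0.6, 0.3, -1.0]
grip_width: 0.0355
grip_force: 25.0
```

move_arm:
  commands:
    - [[0,0,0.1,0,0,0],[0,0,0.2,0,0,0],[0,0,0.2,0,0,0]]

```text
time: 37.58
position: [0.5169, -0.0459, 0.251]
tool_rot: [0.644, 0.765, -0.0, -0.0]
ft_force: [-0.1, -0.0, -1.3]
grip_width: 0.036
grip_force: 25.0
```

move_arm:
  commands:
    - [[0,0,0.1,0,0,0],[0,0,0.2,0,0,0],[0,0,0.3,0,0,0],[0,0,0.38,0,0,0],[0,0,0.42,0,0,0],[0,0,0.42,0,0,0]]

```text
time: 38.33
position: [0.5168, -0.0459, 0.2363]
tool_rot: [0.644, 0.765, 0.0, 0.0]
ft_force: [-3.1, 0.8, 17.3]
grip_width: 0.0357
grip_force: 25.0
```

move_arm:
  commands:
    - [[0,0,0,0,0,0],[0,0,0,0,0,0],[0,0,0,0,0,0],[0,0,0,0,0,0],[0,0,0,0,0,0],[0,0,-1,0,0,0],[0,0,-2,0,0,0],[0,0,-3,0,0,0],[0,0,-3,0,0,0]]
  claw: -0.2

```text
time: 39.45
position: [0.5169, -0.046, 0.3561]
tool_rot: [0.644, 0.765, 0.0, 0.001]
ft_force: [0.3, 1.2, 0.6]
grip_width: 0.0522
grip_force: 0.0
```

```bash
python3 - <<'E'
from h import *
c=camera("scene");W=cloud(c);segs(c,W)
cv2.imwrite("pics/s4.png",cv2.resize(c["pixels"][150:350,180:480],None,fx=2.6,fy=2.6,interpolation=cv2.INTER_CUBIC))
go([.5038,.0294],.35,.172);print(eng(-.045,.112))
E
```

```text
violet px 283 mean [ 0.5157 -0.0484  0.0761] rect [517.5 -45.6] [36.2 47.3] 11.2
blue px 317 mean [ 0.5243 -0.0999  0.0758] rect [525.7 -97.9] [38.4 44.4] 5.5
green px 298 mean [ 0.5335 -0.1503  0.0761] rect [ 534. -149.] [38.  45.5] 13.3
shift [1.906 0.015 0.112] turn [-0.0009  0.      0.0002] mm 76 t 39.5 q [-0.3   0.46  1.75 -0.    0.94 -0.48] F [-0.6 -0.7 -0.2] w 0.0523 0.0
[0.50369484 0.02914548]
```

View pics/s4.png

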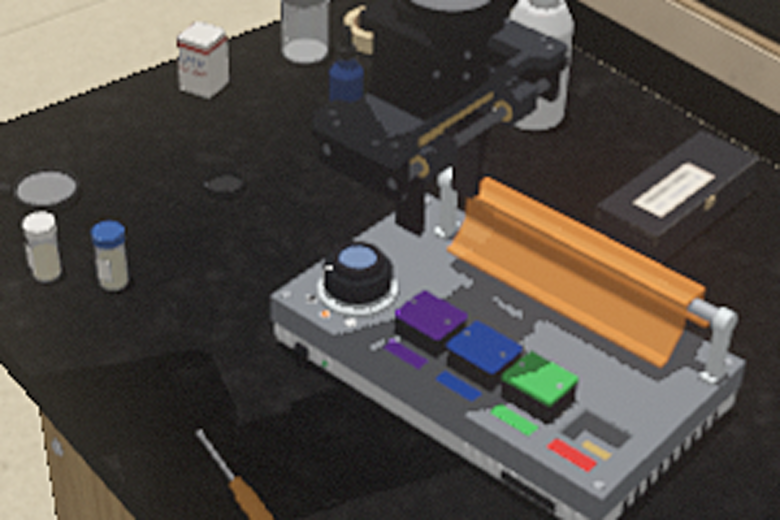

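Violet, blue and green are seated beside (430,320)–(540,385), the guard hangs straight on the bar, the ring index is at the black dot, and there is no red module. Now I turn the ring to orange.

move_arm:
  commands:
    - [[0.95,0,0.1,0,0,0.15],[1.9,0.01,0.1,0,0,0.3],[1.9,0.01,0.1,0,0,0.3],[1.9,0.01,0.1,0,0,0.3],[1.9,0.01,0.1,0,0,0.3],[1.9,0.01,0.1,0,0,0.3],[1.9,0.01,0.1,0,0,0.3]]
  claw: -0.6

```text
time: 40.38
position: [0.5044, 0.0285, 0.3503]
tool_rot: [0.751, 0.66, -0.0, 0.0]
ft_force: [-0.4, -0.7, 0.5]
grip_width: 0.07
grip_force: 0.0
```

```bash
python3 - <<'E'
from h import *
go([.5038,.0293],.245,-.128)
E
```

```text
shift [ 0.018 -0.019  2.631] turn [ 0.      0.0001 -0.0007] mm 105 t 40.375 q [-0.17  0.45  1.79 -0.    0.91 -0.04] F [-0.4 -0.7  0.5] w 0.07 0.0
```

move_arm:
  commands:
    - [[0.01,-0.01,1.2,0,0,0],[0.01,-0.01,2.2,0,0,0],[0.01,-0.01,2.63,0,0,0],[0.01,-0.01,2.63,0,0,0],[0.01,-0.01,2.63,0,0,0]]

```text
time: 41.0
position: [0.5044, 0.0293, 0.2457]
tool_rot: [0.751, 0.66, 0.0, 0.001]
ft_force: [1.0, -0.4, -0.0]
grip_width: 0.0696
grip_force: 0.0
```

move_arm:
  commands:
    - [[0,0,0,0,0,0],[0,0,0,0,0,0],[0,0,0,0,0,0],[0,0,0,0,0,0],[0,0,0,0,0,0],[0,0,0,0,0,0]]
  claw: 1
  squeeze: 30

```text
time: 41.75
position: [0.5039, 0.0295, 0.2458]
tool_rot: [0.751, 0.661, 0.0, 0.0]
ft_force: [-2.1, 0.4, 6.4]
grip_width: 0.0552
grip_force: 30.0
```

move_arm:
  commands:
    - [[0,0,0,0,0,-0.12],[0,0,0,0,0,-0.24],[0,0,0,0,0,-0.36],[0,0,0,0,0,-0.48],[0,0,0,0,0,-0.6],[0,0,0,0,0,-0.61],[0,0,0,0,0,-0.61],[0,0,0,0,0,-0.61]]

```text
time: 42.75
position: [0.5039, 0.0295, 0.2458]
tool_rot: [0.518, 0.855, 0.0, 0.0]
ft_force: [-1.6, 0.3, 6.3]
grip_width: 0.0552
grip_force: 30.0
```

move_arm:
  commands:
    - [[0,0,0,0,0,0],[0,0,0,0,0,0],[0,0,0,0,0,0],[0,0,0,0,0,0],[0,0,-1.2,0,0,0],[0,0,-2.4,0,0,0],[0,0,-3,0,0,0],[0,0,-3,0,0,0],[0,0,-3,0,0,0]]
  claw: -0.6

```text
time: 43.88
position: [0.5035, 0.0296, 0.3641]
tool_rot: [0.518, 0.855, -0.0, -0.001]
ft_force: [0.1, 0.0, -0.5]
grip_width: 0.0699
grip_force: 0.0
```

```bash
python3 - <<'E'
from h import *
c=camera("scene");W=cloud(c);segs(c,W);print(get_obs()["ft_force"])
cv2.imwrite("pics/s5.png",cv2.resize(c["pixels"][220:340,275:475],None,fx=3.8,fy=3.8,interpolation=cv2.INTER_CUBIC))
E
```

```text
violet px 281 mean [ 0.5158 -0.0477  0.0759] rect [517.6 -45.3] [38.2 46.9] 5.4
blue px 314 mean [ 0.5242 -0.0996  0.0762] rect [526.3 -98.7] [36.9 45.2] 9.4
green px 310 mean [ 0.5327 -0.1485  0.0762] rect [ 533.9 -145. ] [36.  49.3] 13.2
[-0.3554289  -0.11587424 -0.14577145]
```

View pics/s5.png

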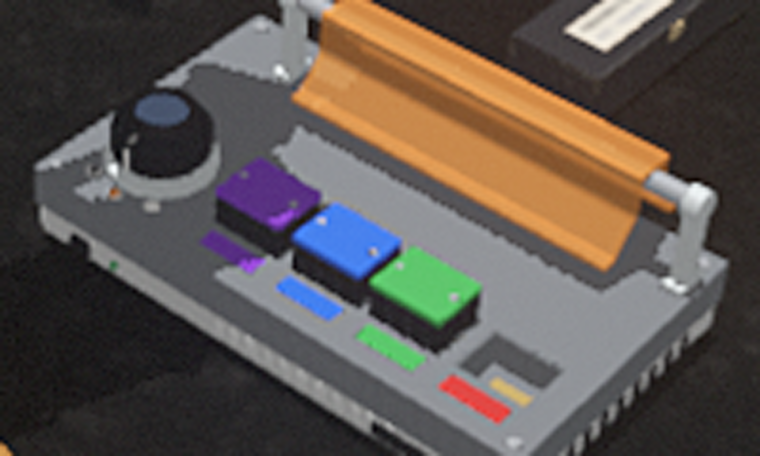

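The ring index at (127,150) points to the orange dot (113,190). The modules are seated, the guard is on the bar, and the arm is clear.

```bash
python3 -c "
from rig import *
print(hand_in())"
```

```text
the job is handed in; nothing more can be done
None
```

I handed the job in at about 44 s: the dust guard hangs on the parking bar, the violet, blue and green modules (no red was present) are fully home in their bays, and the ring, kept closed until they were in, is on the orange-dot stop. The final picture confirms this; `hand_in()` returned no verdict.

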